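# Clamp the cans in the stockroom carrier with its draw latch

## Robot

A 6-joint arm with a two-finger parallel gripper is mounted at the origin on the work surface. World frame = base frame: x ahead of the robot, y to its left, z up, the work surface at z = 0. Lengths are in m, angles in rad, forces in N, time in s.
With the tool pointing down it reaches from about 0.4 to 0.925 m from the base axis. Payload 3.4 kg.
Tool frame: the origin (TCP) lies on the centre line of the jaws, within the pads' length; the fingertips stand 17 mm ahead of it and the grasp point (between the pads) lies 2 mm behind it; z points along the fingers, y is the line along which they close (so a half turn about z gives the same grasp; the last joint's range is limited). The gripper opens to 85 mm and grips with 20 to 120 N. Pads are 22 mm wide; open, the fingers measure 114 mm over their backs; the gripper's body (76 mm by 85 mm) begins 54 mm behind the grasp point. The pads swing forward as they close: fully open they stand 13 mm farther back than shut.
Start: joints at [-1.359, 0.307, 1.506, -0, 1.328, -0.073], TCP at [0.162, -0.552, 0.248] pointing down, gripper open.
Joint ranges: [-3.12, 3.12], [-1.05, 2.28], [0.14, 2.33], [-1.42, 4.57], [0.1, 2.73], [-2.68, 2.68]. Speed limits (rad/s): [2.57, 2.57, 3.14, 3.14, 3.14, 3.14].

## Interface

Orientations are given as a unit quaternion [x, y, z, w].
In Python, from rig import read_state, read_camera, calibration, close_job gives the robot as it stands.
- The arm moves only by the tool send_rows, never from a script. Its argument "rows" is a list that holds one entry, the list of rows, each a list of 7 numbers: the closure, from 0 (fully open) to 1 (shut), then the shift along the tool's x, y, z in mm, then the turn, a rotation vector about the tool's x, y, z in rad. In form: [[[jaw, dx, dy, dz, rx, ry, rz], ...]]. A call has 1 to 20 rows; each row is the pose to reach, as a shift and turn from the pose commanded when the call began, along the tool's axes at that moment; what a row does not reach only later rows make up. A row lasts 1/12 s, in which the tool goes at most 41.7 mm and 7.16 degrees, less where a joint would pass 70% of its speed; a pose out of reach is approached as far as the arm can. A call with a gripper value outside its range is refused whole. The fingers move at their own pace and stop on an object; "force" is the grip in N (left out, the last holds). Time passes only in rows, so rows that repeat a pose let the fingers close. It gives the time, the measured TCP pose, the force, the opening and the grip force at its end, in the units of the state.
- read_state(): the state, without advancing time (a new reading comes with each control period).
- read_camera(name): name is "side" or "top"; returns (picture, depth): 400x640x3 uint8, red, green, blue; 400x640 float32, m along the optical axis (not along the pixel's ray), 0 where there is no reading.
- calibration(name): a dict with "intrinsics" (3x3 intrinsics, pixels), "pose" (4x4, takes a point from camera to world coordinates). Camera axes: x right, y down, z forward; pixel columns grow to the right and rows downward; lengths in m; the calibration is good to about 2 mm. A picture is of the moment at which its call begins. calibration takes no time and is no camera call.
- close_job(): hands the job in; it is judged then, once.
The state is a dict: "clock": time; "q": joint angles; "joint_velocities": joint speeds; "tau": joint torques, N m; "position": TCP position; "tool_rot": TCP orientation; "force": force on the tool from outside, world axes, zero at the start; "ft_torque": the same for the moment, N m; "finger_gap": opening from 0.0 (shut) to 1.0 (fully open); "finger_force": force on a finger pad.
Only numpy, scipy, OpenCV 4.12 (cv2) and the standard library are available. Lean on these libraries where they do the work, as an engineer would, in place of code of your own. Each camera call takes 0.05 s, during which the arm holds its last target. There are 200 camera calls.

## Task

Get the can carrier ready to travel: gently push its yellow gate in until the two cans are packed tight against the rubber stop, hook the latch's wire loop under the lip of the gate's steel hook, then press the orange lever over until it snaps down flat and stays down. Push the gate and draw the loop with a light hand so that the cans are not dented, and leave the cans upright and everything else on the table where it is.

Things in the scene. Friction and masses are not known exactly. Their poses are not given: they have to be found in the camera images.
- carrier: fixed can carrier: aluminium tray 250 x 350 mm, 12 mm thick. Origin on the table under it; z up. Its +y is the way the gate closes and the latch pulls. A channel for cans, 103 mm wide between 26 mm high rails, runs along y at x = -50 mm; the latch lies along x = +60 mm. Can tops, 82 mm above the table, are its highest part except the raised latch
- can_a: can next to the gate, red and white label, upright in the channel, 100 mm across, 70 mm high, 0.3 to 0.5 kg. Origin at the centre of its underside. It slides along the channel when pushed
- can_b: can next to the stop, white and yellow label, same size and weight range as can_a; origin alike. At the start there are gaps between gate, cans and stop. The stop is a steel block at the channel's +y end with a black rubber pad, 50 x 40 mm; a screw sets the pad: its face lies at carrier y = 128 to 132 mm, different each time and not measured
- gate: yellow gate: panel 96 mm wide (carrier x -98 to -2 mm), 12 mm thick, top 73 mm above the table, across the channel on the -y side of the cans, with an arm on its +x side that carries the steel hook. Slides along carrier y only, 1 N friction. Axes as the carrier's; its origin is 40 to 65 mm to -y of the carrier's at the start, within about 4 mm of it when tight, found by feel
- lever: the latch's lever, 88 mm long; origin at its pivot, y along it to the grip, x the pivot axis (carrier x). Closed it lies flat, y to carrier +y; open it swings up and over to -y, limit 2.4 rad; starts 1.85 to 2.15 rad open; friction 0.06 N m holds it. Loop hooked and tight it stands 1.0 to 1.5 rad open; pressing on then takes up to 10 N at the grip; below about 0.2 rad it snaps flat
- gate_back (a point): middle of the panel's outer (-y) face, 60 mm above the table: push here, or up to 25 mm lower, towards carrier +y with closed fingertips. Sliding both cans takes about 4 to 8 N, then they stop hard against the pad; 10 to 14 N packs them surely, more than 25 N is too much
- hook (a point): hook point, 57 mm above the table, axes as the carrier's: where the crossbar's middle lies when drawn home. The hook is open to -y: a back wall and an overhanging lip, 20 mm wide. Mouth 12 mm high: floor 6 mm below this point, lip's underside 6 mm above, lip's top 12 mm above; the lip's tip is 6 mm to -y of this point
- latch_pivot (a point): the lever's pivot on the carrier, 57 mm above the table; the pivot's axis is the carrier's x. Axes as the carrier's
- lever_grip (a point): outer face of the orange grip (24 x 30 x 11 mm) at the lever's end, 73 mm from the pivot and 7 mm off the lever's centre line: press here, over and down, with closed fingertips, slowly. The face looks up when the lever is closed, to -y when it stands upright. 
- loop (a joint): wire loop's angle on the lever, rad: from its pin it points to carrier -y, raised by (this joint - lever angle), 0.05 to 0.6 at the start. The pin is 25 mm from the lever's pivot: carrier y, z = 25 mm x (cos, sin) of (lever angle - 0.3). Friction 0.05 N m holds the loop where left; pressing the lever lifts the loop unless the lip holds it down
- crossbar (a point): middle of the loop's far crossbar, a 6 mm rod 38 mm long along carrier x, 97 mm from the pin; the side rods are sprung and stretch up to 14 mm (12 N per mm). y points along the loop to the pin, z is the loop's upward normal. It goes down past the lip (over 9 mm to -y of the hook point), then to +y under the lip
- bail: outer part of the wire loop: side rods, crossbar and red tab in one piece, 38 mm wide. Origin at the loop's pin on the lever; y back along the loop, z its upward normal
- tab_top (a point): top of the red pull tab on the loop: a plate 12 mm wide (carrier x), 6 mm thick, standing square to the loop, 40 mm above the crossbar's centre and 13 mm beyond it (farther from the pin). Pinch its width from above about 7 mm below the top, at least 30 mm above the crossbar; pulling it swings loop and lever along; draw it home with 5 to 15 N
- bean_can: a tall green and yellow can, 74 mm across, 110 mm high, standing loose on the table; origin at the centre of its underside. Leave it alone
- sauce_bottle: a brown sauce bottle, 64 mm across, 190 mm high, standing loose on the table; origin at the centre of its underside. Leave it alone
- spice_jar: a glass jar with a red lid, 60 mm across, 90 mm high, standing loose on the table; origin at the centre of its underside. Leave it alone
- carton: a small cardboard carton, 100 x 140 x 70 mm, standing loose on the table; origin at the centre of its underside. Leave it alone
- scoop_cup: a steel cup, 70 mm across, 70 mm high, standing loose on the table; origin at the centre of its underside. Leave it alone

How it is judged:
On the way, in this order (a step that is already met when the one before it is completed fails the run):
1. the gate is pushed in until the cans are packed against the stop, pressing on each other with over 5 N (one can just sliding takes under 4 N) (contact force between can_a and can_b above 5 N), for 0.2 s.
2. the loop's crossbar is hooked: in the hook's mouth behind its lip (within 6 mm of the hook point along the carrier, no more than 9 mm below or 6 mm above it), the lever still up (y of crossbar in the frame of hook between -0.006 and 0.006 m and z of crossbar in the frame of hook between -0.009 and 0.006 m and angle between lever's own z axis and vertical above 0.5 rad), for 0.2 s.
At the end, for the whole second after the job is handed in: Lever flat within 0.06 rad, crossbar still in the hook's mouth (within 6 mm of the hook point along the carrier, at most 9 mm below or 6 mm above it), gate and can_a, and can_a and can_b, pressed together with over 20 N, both cans upright within 0.1 rad (angle between lever's own z axis and vertical below 0.06 rad and y of crossbar in the frame of hook between -0.006 and 0.006 m and z of crossbar in the frame of hook between -0.009 and 0.006 m and contact force between gate and can_a above 20 N and contact force between can_a and can_b above 20 N and angle between each of can_a, can_b's own z axis and vertical below 0.1 rad); the robot touches nothing.
It fails at once if the hand, touching the gate or the loop, crushes the cans against each other with more than 25 N (contact force between can_a and can_b above 25 N and (contact force between the fingers and gate above 1 N or contact force between the fingers and bail above 1 N)).
It fails at once if a can in the carrier tips over 0.3 rad (angle between any of can_a, can_b's own z axis and vertical above 0.3 rad).
It fails at once if another thing on the table is shifted over 20 mm (distance of any of bean_can, sauce_bottle, spice_jar, carton, scoop_cup from where it was at the start of the episode above 0.02 m).
It also fails if it takes over 70 s, if anything falls off the work surface, if the arm or the gripper's body presses on something with over 40 N, if the wrist force passes 120 N, or if a joint passes its speed limit or range.

## Working session

There is one attempt and no reset: what is moved stays moved. The work goes in short steps, Python scripts to look and compute and a tool call to move; the robot and the scene stay as the last step left them, time stands still between calls to the robot, and variables do not carry over. Pictures are saved under pics/ and viewed, at most 13 in all, crops included, and the job is handed in when it is done.

Besides the shell and the picture viewer there is one more tool, called as name(argument=value, ...) on one line, values as JSON. send_rows: Moves the arm, as the interface text tells. Its arguments: {"type":"object","properties":{"rows":{"type":"array"},"force":{"type":"number"}},"required":["rows"]}

```bash
mkdir -p pics; ls; python3 - <<'E'
from rig import *
import cv2,numpy as np
np.set_printoptions(precision=4,suppress=True)
for n in("side","top"):
    p,d=read_camera(n); cv2.imwrite(f"pics/{n}0.png",p[:,:,::-1]); np.savez(f"{n}0.npz",p=p,d=d)
    c=calibration(n); print(n,c["intrinsics"],c["pose"])
print(read_state())
E
```

```text
pics
side [[439.3558   0.     315.4195]
 [  0.     439.3558 199.0927]
 [  0.       0.       1.    ]] [[-0.9688 -0.1846  0.1656  0.2998]
 [-0.2477  0.7559 -0.606   0.7777]
 [-0.0133 -0.6281 -0.778   1.0282]
 [ 0.      0.      0.      1.    ]]
top [[418.6102   0.     321.7657]
 [  0.     418.6102 195.1965]
 [  0.       0.       1.    ]] [[ 0.0043 -0.998   0.0626  0.4158]
 [-1.     -0.0044 -0.0014  0.0129]
 [ 0.0017 -0.0626 -0.998   1.1495]
 [ 0.      0.      0.      1.    ]]
{'clock': 0.1, 'q': array([-1.3596,  0.3075,  1.5075, -0.    ,  1.3284, -0.0735]), 'joint_velocities': array([ 0.0002, -0.0017, -0.0039, -0.0025,  0.0014,  0.0016]), 'tau': array([  0.0002, -45.8529, -25.2608,  -0.0001,   0.0056,   0.    ]), 'position': array([ 0.1614, -0.5513,  0.2475]), 'tool_rot': array([ 0.9899,  0.1419, -0.0001, -0.0009]), 'force': array([0.3876, 0.1867, 1.1382]), 'ft_torque': array([-0.007 ,  0.0198,  0.0337]), 'finger_force': 0.0, 'finger_gap': 1.0018842792871736}
```

View pics/side0.png

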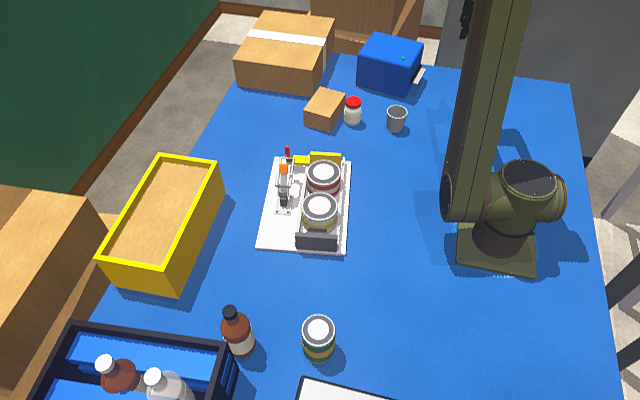

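View pics/top0.png

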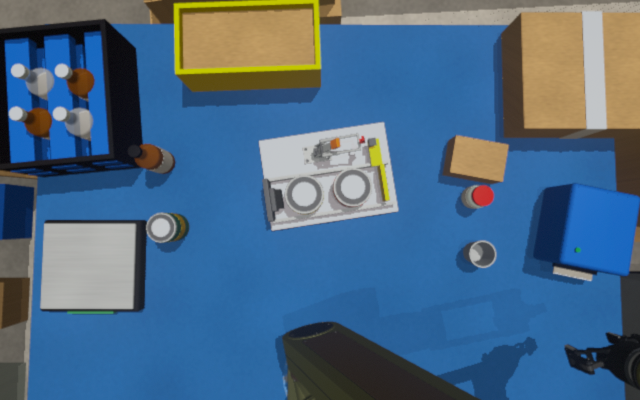

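```bash
cat > h.py <<'E'
import numpy as np,cv2
from rig import *
np.set_printoptions(precision=4,suppress=True)
def shot(n):
    p,d=read_camera(n); return p,d
def cloud(n,d):
    c=calibration(n);K=c["intrinsics"];T=c["pose"]
    v,u=np.mgrid[0:d.shape[0],0:d.shape[1]]
    P=np.stack([(u-K[0,2])/K[0,0]*d,(v-K[1,2])/K[1,1]*d,d],-1)
    return P@T[:3,:3].T+T[:3,3]
def ray(n,u,v):
    c=calibration(n);K=c["intrinsics"];T=c["pose"]
    r=T[:3,:3]@np.linalg.solve(K,[u,v,1.]); return T[:3,3],r/np.linalg.norm(r)
def plane(n,u,v,z):
    o,r=ray(n,u,v); return o+r*(z-o[2])/r[2]
def tri(a,b):
    "a=(u,v) side, b=(u,v) top -> point, miss"
    (o1,r1),(o2,r2)=ray("side",*a),ray("top",*b)
    A=np.stack([r1,-r2],1); t=np.linalg.lstsq(A,o2-o1,rcond=None)[0]
    p,q=o1+t[0]*r1,o2+t[1]*r2
    return (p+q)/2,np.linalg.norm(p-q)
def big(img,x0,y0,x1,y1,s):
    return cv2.resize(img[y0:y1,x0:x1],None,fx=s,fy=s,interpolation=cv2.INTER_CUBIC)
E
python3 - <<'E'
from h import *
s=np.load("side0.npz");t=np.load("top0.npz")
a=big(s["p"],250,140,360,260,5);b=big(t["p"],255,118,405,238,5)
cv2.imwrite("pics/s1.png",a[:,:,::-1]);cv2.imwrite("pics/t1.png",b[:,:,::-1])
for n,f in(("side",s),("top",t)):
    P=cloud(n,f["d"]);z=P[...,2]
    r=(P[...,0]>.35)&(P[...,0]<.75)&(P[...,1]>-.25)&(P[...,1]<.25)&(f["d"]>0)
    tb=z[(P[...,0]>.4)&(P[...,0]<.5)&(abs(P[...,1])<.1)]
    print(n,"table",np.median(tb))
    m=r&(z>.006)
    k,l,st,ce=cv2.connectedComponentsWithStats(m.astype(np.uint8)); i=1+np.argmax(st[1:,4])
    m=l==i
    print(np.median(z[m&(z<.02)]))
    q=P[m&(z<.02)][:,:2].astype(np.float32); print("tray rect",cv2.minAreaRect(q))
    for lo,hi in((.077,.09),):
        mm=m&(z>lo)&(z<hi); k,l,st,ce=cv2.connectedComponentsWithStats(mm.astype(np.uint8))
        for j in range(1,k):
            if st[j,4]>100:
                w=P[l==j]; print("top",st[j,4],cv2.minEnclosingCircle(w[:,:2].astype(np.float32)),np.median(w[:,2]),w[:,:2].mean(0))
E
```

```text
side table 0.04725475789880185
0.011004617695846819
tray rect ((0.5409945249557495, -0.0011601448059082031), (0.2500440180301666, 0.3539395034313202), 8.800195693969727)
top 684 ((0.5041258931159973, -0.06296785920858383), 0.05180124193429947) 0.08165381664554305 [ 0.5041 -0.0607]
top 139 ((0.6053383946418762, -0.002269538352265954), 0.03074774704873562) 0.08459674037093201 [0.6056 0.0046]
top 820 ((0.4841535985469818, 0.05982820689678192), 0.0518772266805172) 0.08173124281033006 [0.4847 0.0631]
top table 0.08112586898549523
0.011752724115419833
tray rect ((0.5397152900695801, -0.004450812935829163), (0.2524532675743103, 0.3501528799533844), 8.91959285736084)
top 133 ((0.6051440834999084, 0.0021843567956238985), 0.02597406692802906) 0.08450635804835116 [0.6048 0.006 ]
top 1172 ((0.5044040083885193, -0.06610838323831558), 0.0497417189180851) 0.08262567133833942 [ 0.5042 -0.066 ]
top 1171 ((0.48561999201774597, 0.05781232565641403), 0.04988158121705055) 0.08250949339762004 [0.4853 0.0575]
top 151 ((0.47023552656173706, 0.15304453670978546), 0.054447416216135025) 0.0786807251306596 [0.4698 0.1518]
```

View pics/s1.png

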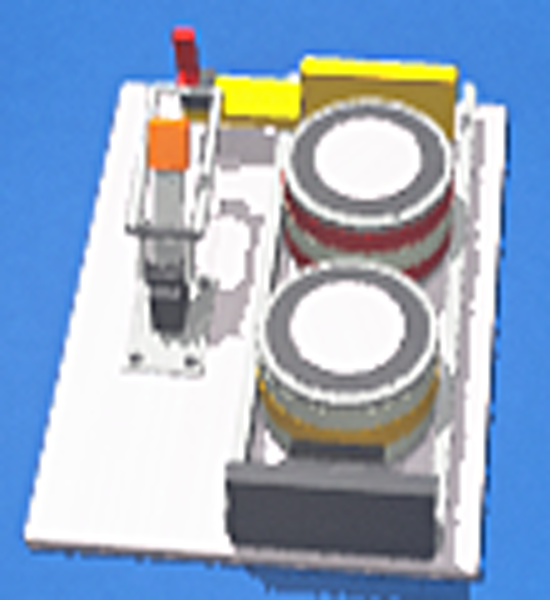

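View pics/t1.png

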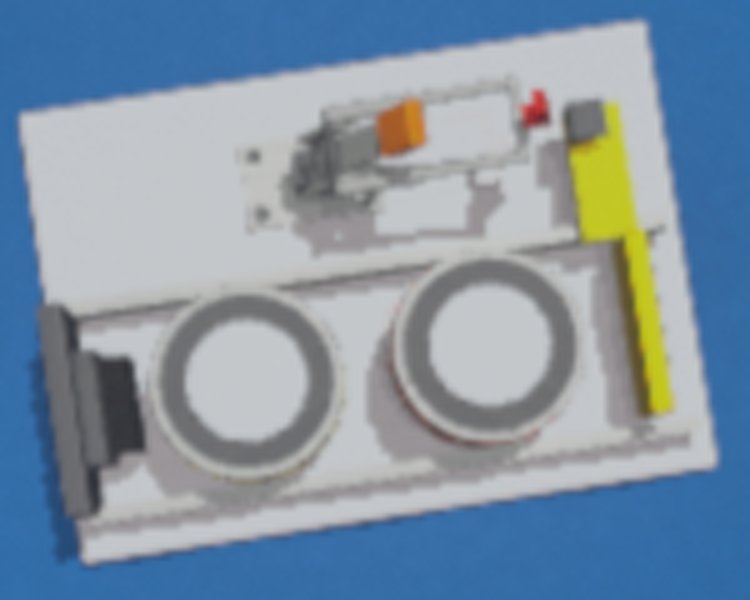

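```bash
cat >> h.py <<'E'
th=np.radians(8.8); c_,s_=np.cos(th),np.sin(th)
R=np.array([[c_,-s_,0],[s_,c_,0],[0,0,1]]); O=np.array([.5445,-.0025,0])
def car(P): return (P-O)@R
def wor(p): return np.asarray(p)@R.T+O
def hsv(p): return cv2.cvtColor(p,cv2.COLOR_RGB2HSV)
def masks(p,C):
    h=hsv(p);H,S,V=[h[...,i].astype(int) for i in range(3)]
    r=(abs(C[...,0])<.13)&(abs(C[...,1])<.2)&(C[...,2]>.02)&(C[...,2]<.2)
    return dict(yel=r&(H>24)&(H<36)&(S>150),org=r&(H>5)&(H<18)&(S>170)&(C[...,0]>.03),red=r&((H<5)|(H>174))&(S>150)&(C[...,0]>.03),
      gry=r&(S<60)&(V<140)&(C[...,0]>.03))
E
python3 - <<'E'
from h import *
for n in("side","top"):
    f=np.load(n+"0.npz");C=car(cloud(n,f["d"]));M=masks(f["p"],C)
    print(n,[ (car(plane(n,*uv,.082))) for uv in ()])
    for k,m in M.items():
        w=C[m]; v,u=np.nonzero(m); print(k,len(w),"uv",u.min(),u.max(),v.min(),v.max(),"\n",np.percentile(w,[2,10,50,90,98],axis=0))
    w=C[M["yel"]&(C[...,0]<0)&(C[...,2]>.066)];print("panel top y",np.percentile(w,[3,50,97],axis=0))
    m=(C[...,0]>.035)&(C[...,0]<.09)&(C[...,2]>.03)&(C[...,2]<.2)&(C[...,1]>-.12)&(C[...,1]<.06)
    # z profile along y
    for y in np.arange(-.11,.05,.008):
        q=C[m&(abs(C[...,1]-y)<.004)]
        if len(q): print("%.3f n%d z %.3f %.3f %.3f x %.3f %.3f"%(y,len(q),q[:,2].min(),np.median(q[:,2]),q[:,2].max(),q[:,0].min(),q[:,0].max()))
P,e=tri((286.6,146.4),(362,139.6));print("tab",car(P),e)
E
```

```text
side []
yel 185 uv 293 340 152 163 
 [[-0.0879 -0.1461  0.0455]
 [-0.0688 -0.1432  0.0477]
 [ 0.0069 -0.1364  0.0518]
 [ 0.0395 -0.121   0.0729]
 [ 0.0461 -0.117   0.0751]]
org 66 uv 280 287 163 173 
 [[ 0.0519 -0.0333  0.1093]
 [ 0.0538 -0.0287  0.1111]
 [ 0.0618 -0.0216  0.1204]
 [ 0.0697 -0.0147  0.1285]
 [ 0.0706 -0.0136  0.1302]]
red 38 uv 285 289 146 156 
 [[ 0.0561 -0.0964  0.1006]
 [ 0.0568 -0.0958  0.1018]
 [ 0.0612 -0.0928  0.1187]
 [ 0.0651 -0.0883  0.1382]
 [ 0.0658 -0.0874  0.1396]]
gry 158 uv 275 293 154 206 
 [[ 0.0455 -0.1265  0.0211]
 [ 0.0505 -0.0931  0.0278]
 [ 0.0584  0.0187  0.055 ]
 [ 0.0697  0.0315  0.0837]
 [ 0.0768  0.0334  0.0971]]
panel top y [[-0.0899 -0.1459  0.0682]
 [-0.0487 -0.1388  0.0714]
 [-0.0042 -0.1319  0.0759]]
-0.110 n9 z 0.041 0.048 0.056 x 0.040 0.071
-0.102 n2 z 0.110 0.112 0.114 x 0.056 0.056
-0.094 n40 z 0.095 0.114 0.139 x 0.055 0.074
-0.086 n41 z 0.093 0.098 0.140 x 0.040 0.082
-0.078 n11 z 0.094 0.097 0.100 x 0.042 0.083
-0.070 n8 z 0.094 0.097 0.100 x 0.041 0.082
-0.062 n8 z 0.090 0.094 0.096 x 0.040 0.082
-0.054 n6 z 0.090 0.091 0.094
[... 1373 characters left out ...]
100 0.105 x 0.040 0.082
-0.078 n16 z 0.092 0.099 0.103 x 0.040 0.083
-0.070 n13 z 0.093 0.097 0.101 x 0.039 0.081
-0.062 n15 z 0.092 0.096 0.099 x 0.040 0.082
-0.054 n14 z 0.090 0.095 0.098 x 0.040 0.082
-0.046 n16 z 0.088 0.092 0.095 x 0.039 0.083
-0.038 n28 z 0.088 0.126 0.131 x 0.038 0.083
-0.030 n52 z 0.089 0.127 0.136 x 0.038 0.084
-0.022 n54 z 0.086 0.115 0.126 x 0.038 0.082
-0.014 n51 z 0.084 0.098 0.114 x 0.038 0.085
-0.006 n49 z 0.075 0.088 0.098 x 0.038 0.083
0.002 n54 z 0.046 0.083 0.090 x 0.038 0.084
0.010 n53 z 0.059 0.082 0.088 x 0.038 0.083
0.018 n39 z 0.047 0.060 0.073 x 0.045 0.077
0.026 n22 z 0.030 0.050 0.059 x 0.047 0.077
tab [ 0.0592 -0.0936  0.1374] 0.002949175762171349
```

```bash
cat >> h.py <<'E'
from scipy.spatial.transform import Rotation as Ro
# wanted tool: y = carrier x, z down, x = y cross z
YX=R[:,0];ZD=np.array([0,0,-1.]);XX=np.cross(YX,ZD)
WANT=Ro.from_matrix(np.stack([XX,YX,ZD],1))
def go(p,tilt=0):
    "p carrier TCP; prints shift mm, turn"
    s=read_state();A=Ro.from_quat(s["tool_rot"])
    W=Ro.from_rotvec(R[:,0]*tilt)*WANT
    print("shift",A.inv().apply(wor(p)-s["position"])*1000,"turn",(A.inv()*W).as_rotvec())
def st():
    s=read_state();print("t",s["clock"],"car",car(s["position"]),"F",s["force"]@R,"gap",s["finger_gap"],"gf",s["finger_force"],"rot",(WANT.inv()*Ro.from_quat(s["tool_rot"])).as_rotvec())
E
python3 - <<'E'
from h import *
st();go([-.05,-.187,.2]); go([-.05,-.187,.0675])
print(XX@R)
E
```

```text
t 0.1 car [-0.4626 -0.4837  0.2475] F [0.4116 0.1252 1.1382] gap 1.0018842792871736 gf 0.0 rot [0.0014 0.0014 1.4396]
shift [ 447.833  -240.1158   47.9677] turn [-0.0014 -0.0014 -1.4396]
shift [ 447.8169 -239.8718  180.4675] turn [-0.0014 -0.0014 -1.4396]
[0. 1. 0.]
```

send_rows(rows=[[[1, 448, -240, 20, 0, 0, -1.44], [1, 448, -240, 20, 0, 0, -1.44], [1, 448, -240, 20, 0, 0, -1.44], [1, 448, -240, 20, 0, 0, -1.44], [1, 448, -240, 20, 0, 0, -1.44], [1, 448, -240, 20, 0, 0, -1.44], [1, 448, -240, 20, 0, 0, -1.44], [1, 448, -240, 20, 0, 0, -1.44], [1, 448, -240, 20, 0, 0, -1.44], [1, 448, -240, 20, 0, 0, -1.44], [1, 448, -240, 20, 0, 0, -1.44], [1, 448, -240, 20, 0, 0, -1.44], [1, 448, -240, 20, 0, 0, -1.44], [1, 448, -240, 60, 0, 0, -1.44], [1, 448, -240, 100, 0, 0, -1.44], [1, 448, -240, 140, 0, 0, -1.44], [1, 448, -240, 180, 0, 0, -1.44], [1, 448, -240, 180, 0, 0, -1.44], [1, 448, -240, 180, 0, 0, -1.44]]])

```text
clock: 1.68
position: [0.5218, -0.1948, 0.0662]
tool_rot: [0.651, 0.759, -0.001, -0.003]
force: [0.1, 0.4, 0.1]
finger_gap: -0.001
finger_force: 0.0
```

```bash
python3 - <<'E'
from h import *
st();go([-.05,-.16,.0675])
E
```

```text
t 1.6833 car [-0.0519 -0.1866  0.0662] F [0.1843 0.3421 0.1306] gap -0.0009758567113847661 gf 0.0 rot [0.0059 0.0038 0.    ]
shift [26.6064  1.8636 -1.1642] turn [-0.0059 -0.0038 -0.    ]
```

send_rows(rows=[[[1, 10, 2, 0, 0, 0, 0], [1, 20, 2, 0, 0, 0, 0], [1, 26, 2, 0, 0, 0, 0], [1, 29, 2, 0, 0, 0, 0], [1, 32, 2, 0, 0, 0, 0], [1, 35, 2, 0, 0, 0, 0], [1, 38, 2, 0, 0, 0, 0], [1, 41, 2, 0, 0, 0, 0], [1, 44, 2, 0, 0, 0, 0], [1, 47, 2, 0, 0, 0, 0], [1, 50, 2, 0, 0, 0, 0]]])

```text
clock: 2.6
position: [0.5184, -0.1457, 0.0682]
tool_rot: [0.651, 0.759, 0.0, 0.0]
force: [0.5, -1.8, 0.8]
finger_gap: -0.0
finger_force: 0.6
```

send_rows(rows=[[[1, 2.5, 0, 0, 0, 0, 0], [1, 5, 0, 0, 0, 0, 0], [1, 7.5, 0, 0, 0, 0, 0], [1, 10, 0, 0, 0, 0, 0], [1, 12, 0, 0, 0, 0, 0], [1, 14, 0, 0, 0, 0, 0], [1, 16, 0, 0, 0, 0, 0], [1, 18, 0, 0, 0, 0, 0], [1, 20, 0, 0, 0, 0, 0], [1, 22, 0, 0, 0, 0, 0], [1, 24, 0, 0, 0, 0, 0], [1, 26, 0, 0, 0, 0, 0], [1, 28, 0, 0, 0, 0, 0], [1, 30, 0, 0, 0, 0, 0]]])

```text
clock: 3.77
position: [0.5137, -0.1161, 0.0683]
tool_rot: [0.651, 0.759, -0.0, -0.0]
force: [0.3, -1.3, -1.0]
finger_gap: -0.004
finger_force: 1.1
```

```bash
python3 - <<'E'
from h import *
st()
E
```

```text
t 3.7667 car [-0.0478 -0.1075  0.0683] F [ 0.0574 -1.2792 -0.9657] gap -0.003872563788502182 gf 1.1414257809519768 rot [ 0.0001  0.     -0.0005]
```

send_rows(rows=[[[1, 1, 0, 0, 0, 0, 0], [1, 2, 0, 0, 0, 0, 0], [1, 3, 0, 0, 0, 0, 0], [1, 4, 0, 0, 0, 0, 0], [1, 5, 0, 0, 0, 0, 0], [1, 6, 0, 0, 0, 0, 0], [1, 7, 0, 0, 0, 0, 0], [1, 8, 0, 0, 0, 0, 0]]])

```text
clock: 4.43
position: [0.5125, -0.1085, 0.0683]
tool_rot: [0.651, 0.759, -0.0, 0.0]
force: [1.7, -3.6, -1.3]
finger_gap: 0.002
finger_force: 1.9
```

```bash
python3 - <<'E'
from h import *
st();p,d=shot("top");C=car(cloud("top",d));M=masks(p,C)
w=C[M["yel"]&(C[...,0]<-.01)&(C[...,2]>.066)];print("panel top y",np.percentile(w,[3,50,97],axis=0))
cv2.imwrite("pics/t2.png",big(p,255,118,405,238,4)[:,:,::-1])
m=(C[...,2]>.077)&(C[...,2]<.09)&(C[...,0]<0)&(C[...,0]>-.11)
k,l,s,ce=cv2.connectedComponentsWithStats(m.astype(np.uint8))
for j in range(1,k):
    if s[j,4]>300: print(cv2.minEnclosingCircle(C[l==j][:,:2].astype(np.float32)))
E
```

```text
t 4.4333 car [-0.0479 -0.0998  0.0683] F [ 1.1075 -3.8417 -1.3374] gap 0.0018658796671148165 gf 1.9271899200975895 rot [ 0.0001 -0.0002 -0.0004]
panel top y [[-0.0919 -0.0869  0.0696]
 [-0.0838 -0.084   0.0726]
 [-0.0742 -0.0796  0.0758]]
((-0.0379578173160553, 0.029787272214889526), 0.09364429861307144)
```

View pics/t2.png

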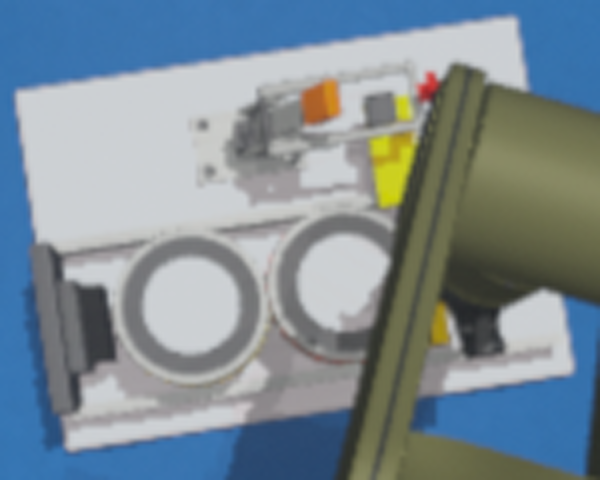

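send_rows(rows=[[[1, 0.5, 0, 0, 0, 0, 0], [1, 1, 0, 0, 0, 0, 0], [1, 1.5, 0, 0, 0, 0, 0], [1, 2, 0, 0, 0, 0, 0], [1, 2.5, 0, 0, 0, 0, 0], [1, 3, 0, 0, 0, 0, 0]]])

```text
clock: 4.98
position: [0.512, -0.1054, 0.0683]
tool_rot: [0.651, 0.759, -0.0, -0.0]
force: [0.7, -4.6, -1.7]
finger_gap: 0.0
finger_force: 1.9
```

send_rows(rows=[[[1, 0.5, 0, 0, 0, 0, 0], [1, 1, 0, 0, 0, 0, 0], [1, 1.5, 0, 0, 0, 0, 0], [1, 1.5, 0, 0, 0, 0, 0]]])

```text
clock: 5.32
position: [0.5118, -0.1038, 0.0683]
tool_rot: [0.651, 0.759, 0.0, -0.0]
force: [-0.1, -3.1, -1.5]
finger_gap: 0.001
finger_force: 1.7
```

send_rows(rows=[[[1, 0.4, 0, 0, 0, 0, 0], [1, 0.8, 0, 0, 0, 0, 0], [1, 1.2, 0, 0, 0, 0, 0], [1, 1.2, 0, 0, 0, 0, 0]]])

```text
clock: 5.65
position: [0.5116, -0.1027, 0.0683]
tool_rot: [0.651, 0.759, 0.0, -0.0]
force: [0.3, -4.2, -1.3]
finger_gap: -0.004
finger_force: 1.8
```

send_rows(rows=[[[1, 0.4, 0, 0, 0, 0, 0], [1, 0.8, 0, 0, 0, 0, 0], [1, 1.2, 0, 0, 0, 0, 0], [1, 1.2, 0, 0, 0, 0, 0]]])

```text
clock: 5.98
position: [0.5115, -0.102, 0.0683]
tool_rot: [0.65, 0.76, -0.0, 0.0]
force: [0.2, -5.0, -1.6]
finger_gap: -0.001
finger_force: 2.8
```

send_rows(rows=[[[1, 0.3, 0, 0, 0, 0, 0], [1, 0.6, 0, 0, 0, 0, 0], [1, 0.6, 0, 0, 0, 0, 0]]])

```text
clock: 6.23
position: [0.5115, -0.102, 0.0684]
tool_rot: [0.65, 0.76, -0.001, 0.001]
force: [-0.2, -8.1, -2.0]
finger_gap: 0.0
finger_force: 3.8
```

send_rows(rows=[[[1, 0.3, 0, 0, 0, 0, 0], [1, 0.6, 0, 0, 0, 0, 0], [1, 0.6, 0, 0, 0, 0, 0]]])

```text
clock: 6.48
position: [0.5115, -0.1019, 0.0683]
tool_rot: [0.65, 0.76, -0.001, 0.001]
force: [-1.4, -9.2, -2.3]
finger_gap: -0.001
finger_force: 4.7
```

send_rows(rows=[[[1, 0.3, 0, 0, 0, 0, 0], [1, 0.6, 0, 0, 0, 0, 0], [1, 0.6, 0, 0, 0, 0, 0], [1, 0.6, 0, 0, 0, 0, 0]]])

```text
clock: 6.82
position: [0.5115, -0.1019, 0.0684]
tool_rot: [0.65, 0.76, -0.001, 0.001]
force: [-1.3, -10.9, -1.9]
finger_gap: -0.003
finger_force: 5.6
```

send_rows(rows=[[[1, 0.2, 0, 0, 0, 0, 0], [1, 0.2, 0, 0, 0, 0, 0], [1, 0.2, 0, 0, 0, 0, 0], [1, 0.2, 0, 0, 0, 0, 0]]])

```text
clock: 7.15
position: [0.5115, -0.1019, 0.0684]
tool_rot: [0.65, 0.76, -0.001, 0.001]
force: [-1.8, -12.7, -2.8]
finger_gap: 0.002
finger_force: 5.9
```

send_rows(rows=[[[1, -10, 0, 0, 0, 0, 0], [1, -40, 0, 0, 0, 0, 0], [1, -60, 0, -30, 0, 0, 0], [1, -80, 0, -65, 0, 0, 0], [1, -110, 0, -95, 0, 0, 0], [1, -140, 0, -120, 0, 0, 0], [0.6, -170, 0, -130, 0, 0, 0], [0.6, -200, 0, -130, 0, 0, 0], [0.6, -200, 0, -130, 0, 0, 0]]])

```text
clock: 7.9
position: [0.544, -0.3026, 0.2]
tool_rot: [0.652, 0.758, 0.0, 0.003]
force: [0.6, -0.1, -0.3]
finger_gap: 0.4
finger_force: 0.0
```

```bash
cat > look.py <<'E'
from h import *
import sys
st()
for n in("side","top"):
    p,d=shot(n);C=car(cloud(n,d));M=masks(p,C)
    cv2.imwrite(f"pics/{n}_{sys.argv[1]}.png",big(p,*((250,140,360,260) if n=="side" else (295,125,395,165)),5 if n=="side" else 8)[:,:,::-1]);np.savez(f"{n}1.npz",p=p,d=d)
    for k in("org","red"):
        w=C[M[k]];v,u=np.nonzero(M[k]); 
        if len(w): print(n,k,len(w),"uv",u.min(),u.max(),v.min(),v.max(),np.percentile(w,[5,50,95],axis=0).tolist())
    w=C[M["yel"]&(C[...,0]<-.01)&(C[...,2]>.066)];print("panel top y",np.percentile(w[:,1],[3,50,97]))
    m=(C[...,0]>.037)&(C[...,0]<.084)&(C[...,2]>.04)&(C[...,2]<.2)
    for y in np.arange(-.125,-.03,.005):
        q=C[m&(abs(C[...,1]-y)<.0025)]
        if len(q): print("%.3f n%d z %s"%(y,len(q),np.percentile(q[:,2],[0,25,50,75,100])))
E
python3 look.py a
```

```text
t 7.9 car [-0.0464 -0.2965  0.2   ] F [ 0.5387 -0.1663 -0.2813] gap 0.3996478677268835 gf 0.0 rot [-0.0046 -0.0048  0.0028]
side org 67 uv 280 287 164 173 [[0.051592987390962936, -0.029244452732153436, 0.11157720780637455], [0.05979698936572052, -0.020937542282159192, 0.12101222787094068], [0.0705036522327274, -0.014294586626931477, 0.1299953424388957]]
side red 35 uv 285 288 146 156 [[0.0570799194058542, -0.0967249873654208, 0.10059003030872367], [0.06151703784447162, -0.09216131360850668, 0.12302591115764805], [0.0653475580049818, -0.08839591261214871, 0.13736671878203505]]
panel top y [-0.0805 -0.0748 -0.0691]
-0.100 n3 z [0.1021 0.1024 0.1027 0.1084 0.114 ]
-0.095 n23 z [0.098  0.1034 0.1115 0.1233 0.138 ]
-0.090 n29 z [0.0945 0.1006 0.1206 0.1327 0.1401]
-0.085 n21 z [0.0939 0.0965 0.0992 0.1006 0.1025]
-0.080 n12 z [0.0469 0.097  0.099  0.1003 0.1046]
-0.075 n10 z [0.0468 0.0498 0.0531 0.0954 0.0972]
-0.070 n13 z [0.0482 0.0486 0.0675 0.0974 0.1023]
-0.065 n14 z [0.0454 0.0753 0.0934 0.0956 0.0988]
-0.060 n9 z [0.0474 0.0669 0.0701 0.0902 0.0934]
-0.055 n12 z [0.0458 0.06   0.0
[... 760 characters left out ...]
3]
-0.100 n8 z [0.0965 0.1062 0.1136 0.1166 0.134 ]
-0.095 n19 z [0.0994 0.1018 0.1345 0.1393 0.1413]
-0.090 n28 z [0.0977 0.1002 0.1011 0.1028 0.1415]
-0.085 n23 z [0.0952 0.0982 0.0987 0.1004 0.1055]
-0.080 n28 z [0.0457 0.0487 0.0514 0.0951 0.1001]
-0.075 n25 z [0.0451 0.051  0.0529 0.0981 0.1014]
-0.070 n29 z [0.0476 0.0669 0.0693 0.0969 0.0996]
-0.065 n29 z [0.0452 0.0661 0.0698 0.0913 0.0968]
-0.060 n34 z [0.049  0.0669 0.0694 0.0908 0.1   ]
-0.055 n33 z [0.041  0.0545 0.0671 0.09   0.0964]
-0.050 n14 z [0.045  0.0671 0.0905 0.0934 0.0977]
-0.045 n9 z [0.0898 0.0919 0.0941 0.0947 0.0959]
-0.040 n10 z [0.0882 0.0904 0.0925 0.096  0.1275]
-0.035 n30 z [0.0864 0.0933 0.1278 0.1302 0.1337]
```

View pics/top_a.png

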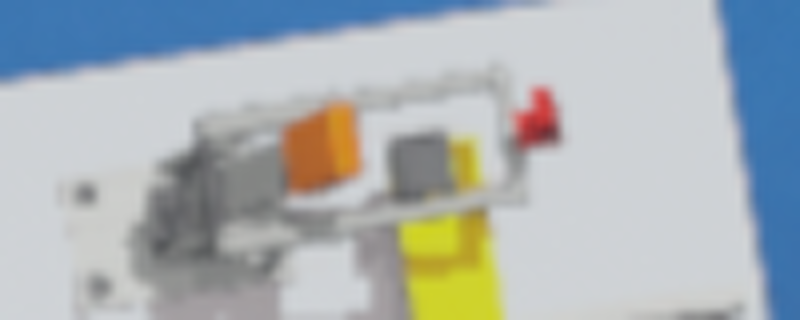

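```bash
python3 - <<'E'
from h import *
f=np.load("top1.npz");C=car(cloud("top",f["d"]));h=hsv(f["p"])
m=(abs(C[...,0]-.06)<.016)&(C[...,1]<-.045)&(C[...,1]>-.085)&(C[...,2]>.06)&(C[...,2]<.08)
w=C[m];print(len(w),w.min(0),w.max(0),np.sort(w[:,1])[:12])
for u,v in((295+450/8,125+160/8),(295+388/8,125+168/8),(295+420/8,125+133/8),(295+420/8,125+200/8)): print("lip",car(plane("top",u,v,.069)))
for u,v in((295+500/8,125+75/8),(295+517/8,125+195/8)): print("bar",car(plane("top",u,v,.099)))
for u,v in((295+540/8,125+92/8),): print("tab",car(plane("top",u,v,.141)))
# same for side: dark lip pixels
f=np.load("side1.npz");C=car(cloud("side",f["d"]))
m=(abs(C[...,0]-.06)<.016)&(C[...,1]<-.045)&(C[...,1]>-.085)&(C[...,2]>.06)&(C[...,2]<.08)
w=C[m];print(len(w),w.min(0),w.max(0))
E
```

```text
60 [ 0.0507 -0.0715  0.0631] [ 0.0711 -0.0521  0.0733] [-0.0715 -0.0711 -0.0708 -0.0705 -0.0701 -0.0699 -0.0696 -0.0692 -0.0687
 -0.0682 -0.0681 -0.0675]
lip [ 0.0601 -0.0724  0.069 ]
lip [ 0.0605 -0.052   0.069 ]
lip [ 0.0704 -0.0641  0.069 ]
lip [ 0.0486 -0.0607  0.069 ]
bar [ 0.0795 -0.0893  0.099 ]
bar [ 0.0408 -0.0887  0.099 ]
tab [ 0.0644 -0.0955  0.141 ]
16 [ 0.0515 -0.0699  0.0605] [ 0.0587 -0.049   0.0708]
```

View pics/side_a.png

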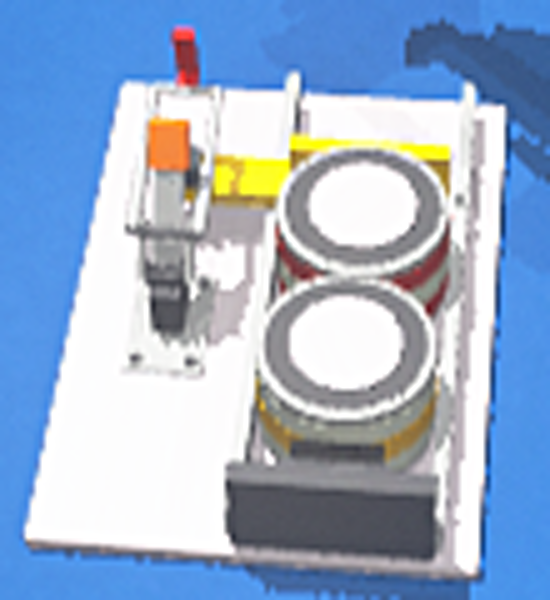

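```bash
python3 - <<'E'
from h import *
go([.0605,-.1015+.012,.134+.066],-.18);go([.0605,-.1015,.134],-.18)
E
```

```text
shift [201.7533 108.0577  -1.4938] turn [ 0.0002 -0.1821 -0.0017]
shift [189.6159 108.055   64.4811] turn [ 0.0002 -0.1821 -0.0017]
```

send_rows(rows=[[[0.6, 202, 108, -15, 0, -0.18, 0], [0.6, 202, 108, -15, 0, -0.18, 0], [0.6, 202, 108, -15, 0, -0.18, 0], [0.6, 202, 108, -15, 0, -0.18, 0], [0.6, 202, 108, -15, 0, -0.18, 0], [0.6, 202, 108, -15, 0, -0.18, 0], [0.6, 202, 108, -1.5, 0, -0.18, 0], [0.6, 199, 108, 15, 0, -0.18, 0], [0.6, 195, 108, 35, 0, -0.18, 0], [0.6, 195, 108, 35, 0, -0.18, 0], [0.6, 195, 108, 35, 0, -0.18, 0]]])

```text
clock: 8.92
position: [0.6165, -0.0864, 0.1616]
tool_rot: [0.648, 0.757, -0.06, 0.066]
force: [0.0, 0.3, 0.5]
finger_gap: 0.401
finger_force: 0.0
```

```bash
python3 - <<'E'
from h import *
st();go([.0605,-.1015,.134],-.18)
p,d=shot("side");C=car(cloud("side",d))
cv2.imwrite("pics/s3.png",big(p,250,110,350,200,6)[:,:,::-1])
E
```

```text
t 8.9167 car [ 0.0583 -0.0939  0.1616] F [0.0631 0.2579 0.5328] gap 0.40078444742225444 gf 0.0 rot [ 0.0048 -0.1776 -0.0016]
shift [-2.5826  2.3444 28.4989] turn [-0.0046 -0.0024  0.0021]
```

View pics/s3.png

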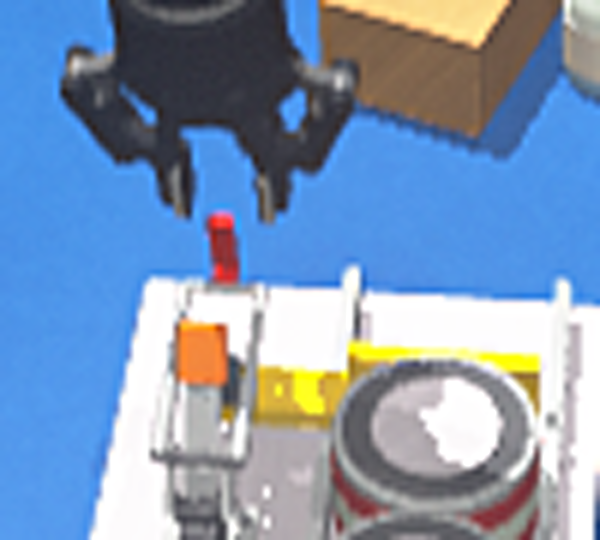

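send_rows(rows=[[[0.6, -2.5, 1.5, 14, 0, 0, 0], [0.6, -2.5, 1.5, 28, 0, 0, 0], [0.6, -2.5, 1.5, 28, 0, 0, 0], [0.8, -2.5, 1.5, 28, 0, 0, 0], [1, -2.5, 1.5, 28, 0, 0, 0], [1, -2.5, 1.5, 28, 0, 0, 0], [1, -2.5, 1.5, 28, 0, 0, 0], [1, -2.5, 1.5, 28, 0, 0, 0]]], force=25)

```text
clock: 9.63
position: [0.6219, -0.0952, 0.1372]
tool_rot: [0.648, 0.756, -0.058, 0.069]
force: [0.7, -0.2, 0.9]
finger_gap: 0.129
finger_force: 26.7
```

```bash
python3 - <<'E'
from h import *
st()
p,d=shot("side");C=car(cloud("side",d))
cv2.imwrite("pics/s4.png",big(p,250,110,350,200,6)[:,:,::-1])
E
```

```text
t 9.6333 car [ 0.0623 -0.1034  0.1372] F [ 0.646  -0.2762  0.9296] gap 0.1294253242688262 gf 26.69877380132675 rot [-0.0019 -0.1807 -0.0004]
```

View pics/s4.png

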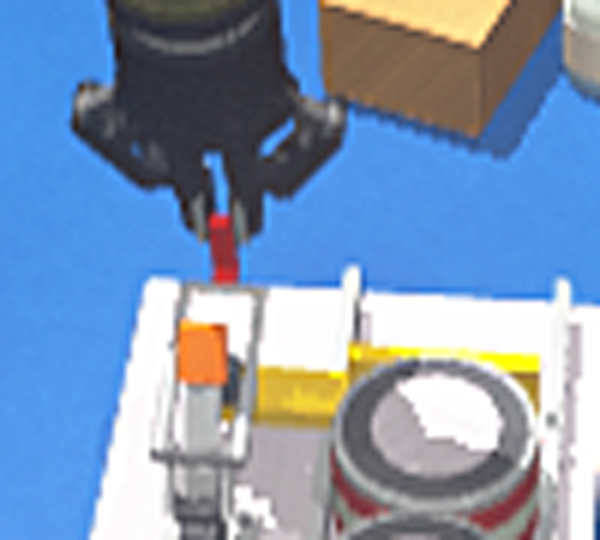

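```bash
cat >> h.py <<'E'
def rel(pts):
    "pts: list of (dy,dz,alpha) carrier from present TCP -> tool shifts"
    s=read_state();A=Ro.from_quat(s["tool_rot"])
    for dy,dz,a in pts: print(np.round(A.inv().apply(R@[0,dy,dz])*1000,1),round(a,3))
def swing(pin,al):
    c=car(read_state()["position"])[1:];v=c-pin;o=[]
    for a in al:
        w=np.array([v[0]*np.cos(a)-v[1]*np.sin(a),v[0]*np.sin(a)+v[1]*np.cos(a)])
        o.append((*(w-v),a))
    rel(o)
E
python3 - <<'E'
from h import *
swing(np.array([.007,.081]),[.11,.22,.33,.40,.44])
E
```

```text
[-3.2 -0.  13.2] 0.11
[-4.8 -0.  26.8] 0.22
[-5.  -0.1 40.4] 0.33
[-4.4 -0.1 49. ] 0.4
[-3.7 -0.1 53.9] 0.44
```

send_rows(rows=[[[1, -1.7, 0, 6.6, 0, 0.055, 0], [1, -3.2, 0, 13.2, 0, 0.11, 0], [1, -4.2, 0, 20, 0, 0.165, 0], [1, -4.8, 0, 26.8, 0, 0.22, 0], [1, -5, 0, 33.6, 0, 0.275, 0], [1, -5, 0, 40.4, 0, 0.33, 0], [1, -5, 0, 40.4, 0, 0.33, 0]]])

```text
clock: 10.27
position: [0.6233, -0.1086, 0.096]
tool_rot: [0.65, 0.756, 0.049, -0.058]
force: [1.0, 0.5, -0.1]
finger_gap: 0.131
finger_force: 26.7
```

```bash
python3 look.py b | grep -v -- "n[0-9]* z"
```

```text
t 10.2667 car [ 0.0616 -0.1169  0.096 ] F [ 1.0858  0.3866 -0.0781] gap 0.13096463586672252 gf 26.683118641376495 rot [0.0005 0.1528 0.003 ]
side org 67 uv 280 287 163 173 [[0.051236759413758486, -0.031199641758818182, 0.10898397199907625], [0.06036385113203244, -0.024824683799848535, 0.11778241514970189], [0.07103483384357338, -0.017722907760708572, 0.12686082307760993]]
side red 40 uv 286 289 152 163 [[0.057609646382206774, -0.10662072468799129, 0.06631144779116499], [0.06129837111833565, -0.10192828402753012, 0.08639802457231854], [0.066759750553807, -0.09642488809158006, 0.10189539045068331]]
panel top y [-0.0796 -0.0765 -0.0701]
top org 49 uv 332 340 139 147 [[0.052388679253035704, -0.03891745130149402, 0.11184460346648754], [0.061517022199684794, -0.028659868222610577, 0.12262551284160783], [0.06958220506798057, -0.021393816382247747, 0.12931020060360962]]
top red 21 uv 360 366 138 144 [[0.057824798900459926, -0.10802124502231288, 0.06450252344387097], [0.06143003156448598, -0.1024525183672512, 0.08037456921125186], [0.0652862686098777, -0.09613203291166214, 0.10545048625107478]]
panel top y [-0.0817 -0.0762 -0.0717]
```

View pics/side_b.png

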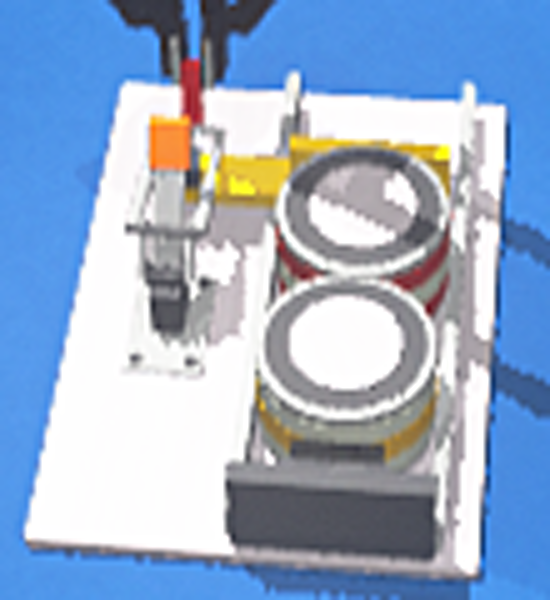

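```bash
python3 - <<'E'
from h import *
swing(np.array([.007,.081]),[.05,.09,.12])
E
```

```text
[-1.6 -0.   6. ] 0.05
[-2.6 -0.  10.9] 0.09
[-3.2 -0.  14.6] 0.12
```

send_rows(rows=[[[1, -0.8, 0, 3, 0, 0.025, 0], [1, -1.6, 0, 6, 0, 0.05, 0], [1, -2.2, 0, 8.5, 0, 0.07, 0], [1, -2.6, 0, 10.9, 0, 0.09, 0], [1, -2.6, 0, 10.9, 0, 0.09, 0]]])

```text
clock: 10.78
position: [0.6236, -0.1088, 0.0856]
tool_rot: [0.646, 0.754, 0.078, -0.091]
force: [1.9, -4.8, 1.9]
finger_gap: 0.126
finger_force: 26.9
```

```bash
python3 look.py c | grep -v -- "n[0-9]* z"
```

```text
t 10.7833 car [ 0.0619 -0.1172  0.0856] F [ 1.1268 -5.0095  1.932 ] gap 0.12631279933119377 gf 26.892211139202118 rot [-0.0003  0.241   0.0007]
side org 70 uv 280 287 163 173 [[0.05120437547851192, -0.03125902232778275, 0.10847490896691478], [0.059907309365124374, -0.023605306409714172, 0.11912780267012596], [0.07092838540878775, -0.01667793238016989, 0.12886525275232777]]
side red 33 uv 287 289 154 166 [[0.057596346282414425, -0.1070937162828182, 0.056765772683050345], [0.061536635515771536, -0.1007246639223233, 0.07664712153784459], [0.06450940627117245, -0.09398084559718961, 0.0914211331995606]]
panel top y [-0.0809 -0.0768 -0.0688]
top org 50 uv 332 339 139 147 [[0.05265028232193079, -0.03770849916757256, 0.11393852885269909], [0.06051797285869126, -0.027261503320288545, 0.12503252550990385], [0.0689701579185979, -0.02057904110414657, 0.13004282978443965]]
top red 26 uv 358 366 139 145 [[0.05782449806393717, -0.10917322716066341, 0.05507471558234178], [0.06149763568754711, -0.1017207285989433, 0.07182819387124295], [0.06443443638039013, -0.09395632598107412, 0.09348748592932699]]
panel top y [-0.082  -0.0767 -0.0714]
```

send_rows(rows=[[[1, 2, 0, 0.4, 0, -0.005, 0], [1, 4, 0, 0.7, 0, -0.01, 0], [1, 6, 0, 1.1, 0, -0.015, 0], [1, 8, 0, 1.4, 0, -0.02, 0], [1, 10, 0, 1.8, 0, -0.025, 0], [1, 12, 0, 2.2, 0, -0.03, 0], [1, 14, 0, 2.5, 0, -0.035, 0], [1, 14, 0, 2.5, 0, -0.035, 0]]])

```text
clock: 11.55
position: [0.6214, -0.0933, 0.0879]
tool_rot: [0.647, 0.756, 0.067, -0.077]
force: [2.0, -3.7, 3.0]
finger_gap: 0.127
finger_force: 27.1
```

```bash
python3 look.py d | grep -v -- "n[0-9]* z"
```

```text
t 11.55 car [ 0.0621 -0.1015  0.0879] F [ 1.4383 -3.9467  2.9756] gap 0.127280090105295 gf 27.062267661094666 rot [-0.001   0.2047 -0.0012]
side org 11 uv 277 284 172 179 [[0.05292198734656204, -0.024609490712925015, 0.08985887770594014], [0.07068738904469617, 0.02071778900181542, 0.13818023886186048], [0.07446121057754032, 0.02256609588878812, 0.1433611255350149]]
side red 35 uv 286 289 157 168 [[0.05860397240291801, -0.09138619448915994, 0.060518693772244794], [0.06217077977976223, -0.08540616575737742, 0.07971374990513302], [0.06581941301041586, -0.08047882666333038, 0.09186599811142472]]
panel top y [-0.0792 -0.0739 -0.0675]
top org 6 uv 317 354 143 149 [[0.050028675037252494, -0.07982173519949781, 0.05562112053901114], [0.0532973281867396, 0.013681256032506011, 0.14350052428514648], [0.06422698148779062, 0.01823408994056467, 0.14583915874427833]]
top red 27 uv 353 360 140 146 [[0.057562201280284254, -0.09345529125711263, 0.055813781250075675], [0.06067150710492969, -0.08535457999053005, 0.06968694431443367], [0.06529818736096285, -0.07808970901361309, 0.09321084629066685]]
panel top y [-0.082  -0.0761 -0.0716]
```

View pics/side_d.png

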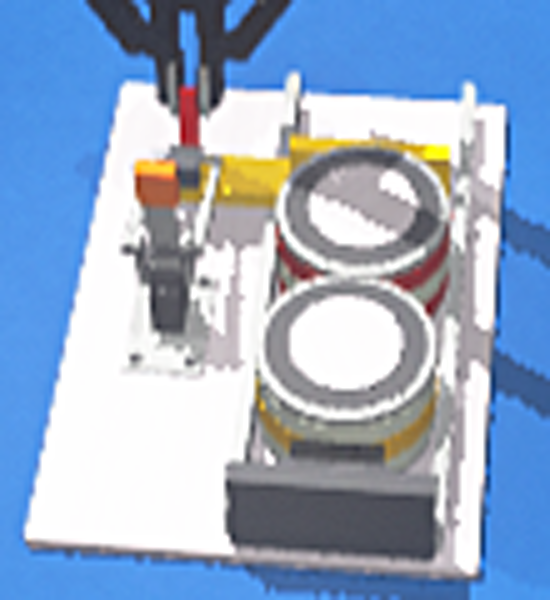

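send_rows(rows=[[[1, 1, 0, 0, 0, -0.003, 0], [1, 2, 0, 0, 0, -0.006, 0], [1, 3, 0, 0.1, 0, -0.009, 0], [1, 4, 0, 0.3, 0, -0.012, 0], [1, 4, 0, 0.3, 0, -0.012, 0]]])

```text
clock: 12.07
position: [0.6205, -0.0898, 0.0877]
tool_rot: [0.648, 0.756, 0.063, -0.073]
force: [2.0, -3.6, 2.1]
finger_gap: 0.13
finger_force: 27.1
```

send_rows(rows=[[[1, 0.5, 0, 0, 0, 0, 0], [1, 1, 0, 0.1, 0, 0, 0], [1, 1, 0, 0.1, 0, 0, 0]]])

```text
clock: 12.32
position: [0.6204, -0.089, 0.0877]
tool_rot: [0.648, 0.756, 0.063, -0.073]
force: [1.8, -3.2, 1.4]
finger_gap: 0.127
finger_force: 27.1
```

send_rows(rows=[[[1, 0.5, 0, 0, 0, 0, 0], [1, 1, 0, 0.1, 0, 0, 0], [1, 1, 0, 0.1, 0, 0, 0]]])

```text
clock: 12.57
position: [0.6202, -0.0881, 0.0877]
tool_rot: [0.648, 0.756, 0.063, -0.073]
force: [2.1, -2.9, 0.9]
finger_gap: 0.132
finger_force: 27.1
```

send_rows(rows=[[[1, 0.5, 0, 0, 0, 0, 0], [1, 1, 0, 0.1, 0, 0, 0], [1, 1, 0, 0.1, 0, 0, 0]]])

```text
clock: 12.82
position: [0.6201, -0.0871, 0.0879]
tool_rot: [0.648, 0.756, 0.063, -0.073]
force: [3.1, -3.8, 1.1]
finger_gap: 0.129
finger_force: 27.0
```

send_rows(rows=[[[1, 0.5, 0, 0, 0, 0, 0], [1, 1, 0, 0.1, 0, 0, 0], [1, 1, 0, 0.1, 0, 0, 0]]])

```text
clock: 13.07
position: [0.6199, -0.0862, 0.0879]
tool_rot: [0.648, 0.756, 0.063, -0.073]
force: [2.2, -4.0, -0.0]
finger_gap: 0.131
finger_force: 27.0
```

```bash
python3 - <<'E'
from h import *
st()
for n in("side","top"):
    p,d=shot(n);C=car(cloud(n,d));M=masks(p,C);w=C[M["red"]];print(n,np.percentile(w,[3,50,97],axis=0).tolist())
    w=C[M["yel"]&(C[...,0]<-.01)&(C[...,2]>.066)];print("panel",np.percentile(w[:,1],[3,50,97]))
    m=(abs(C[...,0]-.06)<.024)&(C[...,1]>-.08)&(C[...,1]<-.02)&(C[...,2]>.04)
    for y in np.arange(-.08,-.0,.005):
        q=C[m&(abs(C[...,1]-y)<.0025)]
        if len(q): print("%.3f"%y,(q[np.argsort(q[:,0])][:,[0,2]]*1000).astype(int).tolist()[:30:2])
E
```

```text
t 13.0667 car [ 0.0617 -0.0942  0.0879] F [ 1.5995 -4.316  -0.0072] gap 0.13053593596673413 gf 26.988143920898438 rot [ 0.0001  0.1929 -0.0004]
side [[0.057838856002669185, -0.08512329037703947, 0.06662739138692085], [0.061466619454653176, -0.07931496326832967, 0.08107246191015416], [0.06701015147930407, -0.0761365674436012, 0.09329922501972714]]
panel [-0.079  -0.0761 -0.0714]
-0.080 [[37, 454], [38, 49], [40, 439], [42, 434], [47, 50], [48, 226], [51, 88], [52, 218], [52, 207], [54, 218], [55, 74], [57, 89], [57, 215], [58, 210], [58, 205]]
-0.075 [[37, 437], [40, 434], [43, 51], [50, 51], [53, 51], [55, 64], [58, 73], [60, 212], [61, 68], [63, 211], [64, 68], [66, 77]]
-0.070 [[37, 49], [40, 48], [51, 63], [60, 68], [82, 53]]
-0.065 [[36, 49], [42, 58], [48, 53], [51, 63], [52, 47], [54, 66], [59, 65], [63, 67], [65, 65], [68, 67], [76, 53]]
-0.060 [[36, 47], [44, 60], [51, 49], [56, 67], [59, 66], [65, 65], [71, 65], [78, 53]]
-0.055 [[38, 43], [41, 62], [44, 60], [47, 48], [52, 63], [58, 65], [59, 53], [67, 69], [70, 67], [80, 57]]
-0.050 [[37, 52], [40, 51], [43, 62], [50, 49],
[... 1017 characters left out ...]
64, 67], [68, 70], [73, 60], [76, 56]]
-0.060 [[38, 49], [39, 57], [41, 63], [44, 58], [48, 51], [50, 71], [51, 53], [53, 69], [56, 70], [59, 67], [62, 66], [64, 68], [68, 64], [70, 66], [78, 54]]
-0.055 [[36, 53], [39, 49], [39, 64], [42, 62], [46, 53], [48, 46], [50, 49], [51, 68], [52, 54], [55, 66], [57, 68], [60, 66], [63, 67], [65, 66], [67, 69]]
-0.050 [[40, 64], [42, 65], [54, 70], [67, 60], [77, 65], [80, 63]]
-0.045 [[41, 64], [43, 65], [78, 65], [80, 64]]
-0.040 [[38, 63], [41, 66], [44, 64], [79, 63], [81, 65]]
-0.035 [[39, 66], [41, 66], [77, 62], [82, 64]]
-0.030 [[40, 64], [42, 67], [76, 68], [79, 70]]
-0.025 [[40, 66], [42, 70], [77, 69], [79, 71]]
-0.020 [[41, 69], [79, 65]]
```

send_rows(rows=[[[1, 0.5, 0, 0, 0, 0, 0], [1, 1, 0, 0.1, 0, 0, 0], [1, 1, 0, 0.1, 0, 0, 0], [1, 1, 0, 0.1, 0, 0, 0]]])

```text
clock: 13.5
position: [0.6199, -0.0859, 0.088]
tool_rot: [0.648, 0.756, 0.062, -0.073]
force: [3.2, -6.2, 0.5]
finger_gap: 0.124
finger_force: 27.0
```

send_rows(rows=[[[1, 0.4, 0, 0, 0, 0, 0], [1, 0.8, 0, 0.1, 0, 0, 0], [1, 0.8, 0, 0.1, 0, 0, 0]]])

```text
clock: 13.75
position: [0.6199, -0.0857, 0.0881]
tool_rot: [0.648, 0.756, 0.062, -0.072]
force: [2.6, -7.3, -0.4]
finger_gap: 0.128
finger_force: 27.1
```

send_rows(rows=[[[1, 0.4, 0, 0, 0, 0, 0], [1, 0.8, 0, 0, 0, 0, 0], [1, 0.8, 0, 0, 0, 0, 0], [1, 0.8, 0, 0, 0, 0, 0]]])

```text
clock: 14.08
position: [0.6199, -0.0856, 0.0882]
tool_rot: [0.648, 0.756, 0.062, -0.072]
force: [2.3, -8.8, -0.4]
finger_gap: 0.134
finger_force: 27.1
```

send_rows(rows=[[[0.7, -0.5, 0, 0, 0, 0, 0], [0.6, -0.5, 0, 0, 0, 0, 0], [0.6, -0.5, 0, 0, 0, 0, 0], [0.6, -0.5, 0, -10, 0, 0, 0], [0.6, 0, 0, -30, 0, 0, 0], [0.6, 0, 0, -60, 0, 0, 0], [0.6, 0, 0, -100, 0, 0, 0], [0.6, 0, 0, -130, 0, 0, 0], [1, -30, 0, -130, 0, -0.19, 0], [1, -30, 0, -130, 0, -0.19, 0], [1, -30, 0, -130, 0, -0.19, 0], [1, -30, 0, -130, 0, -0.19, 0], [1, -30, 0, -130, 0, -0.19, 0]]])

```text
clock: 15.17
position: [0.6273, -0.1365, 0.2099]
tool_rot: [0.65, 0.76, 0.001, -0.002]
force: [0.3, -0.8, 0.2]
finger_gap: -0.0
finger_force: 0.0
```

```bash
python3 look.py e
```

```text
t 15.1667 car [ 0.0613 -0.145   0.2099] F [ 0.1383 -0.8212  0.2056] gap -0.00047373336016955835 gf 0.0 rot [ 0.0011  0.0054 -0.0011]
side org 10 uv 275 283 182 184 [[0.050621884335106955, 0.04255832189438746, 0.1352431624892977], [0.05767986116073656, 0.04868843203501673, 0.13704223338991733], [0.07146770172350737, 0.05153710203848372, 0.13869538000920884]]
side red 30 uv 276 288 160 185 [[0.05780409745389863, -0.0835071613524888, 0.06798166069419292], [0.0613941628269217, -0.07902691272987564, 0.08320178845108794], [0.0670206713971034, -0.0739096949195871, 0.09340352439159803]]
panel top y [-0.079  -0.0774 -0.0754]
-0.090 n1 z [0.0907 0.0907 0.0907 0.0907 0.0907]
-0.085 n5 z [0.0756 0.0838 0.0868 0.0917 0.0919]
-0.080 n29 z [0.0454 0.0602 0.076  0.086  0.0934]
-0.075 n20 z [0.047  0.0594 0.0683 0.0738 0.0858]
-0.070 n8 z [0.0459 0.0487 0.0636 0.0662 0.0698]
-0.065 n19 z [0.0484 0.0561 0.058  0.066  0.0702]
-0.060 n16 z [0.0476 0.0569 0.0652 0.0676 0.0695]
-0.055 n22 z [0.0413 0.0523 0.0613 0.0665 0.0717]
-0.050 n50 z [0.0405 0.0488 0.0559 0.0625 0.0699]
-0.045 n6 z [0.0478 0.0556 0.
[... 510 characters left out ...]
, [0.0641606918312476, -0.07677526040886307, 0.09494465292744793]]
panel top y [-0.0757 -0.0732 -0.0722]
-0.090 n3 z [0.094  0.0944 0.0949 0.0958 0.0968]
-0.085 n13 z [0.0817 0.0909 0.0936 0.0953 0.097 ]
-0.080 n28 z [0.0465 0.0502 0.0569 0.0742 0.0862]
-0.075 n26 z [0.0478 0.0497 0.0521 0.0581 0.0638]
-0.070 n24 z [0.0461 0.0516 0.0609 0.0683 0.0716]
-0.065 n33 z [0.0479 0.0592 0.0638 0.0701 0.0722]
-0.060 n37 z [0.0498 0.0582 0.0603 0.0678 0.0706]
-0.055 n34 z [0.0406 0.0556 0.0635 0.0681 0.0714]
-0.050 n12 z [0.0486 0.06   0.0625 0.0646 0.0651]
-0.045 n9 z [0.0602 0.0631 0.0642 0.0648 0.066 ]
-0.040 n9 z [0.0604 0.0628 0.0643 0.0649 0.0686]
-0.035 n8 z [0.0617 0.0647 0.0661 0.0667 0.0676]
```

View pics/side_e.png

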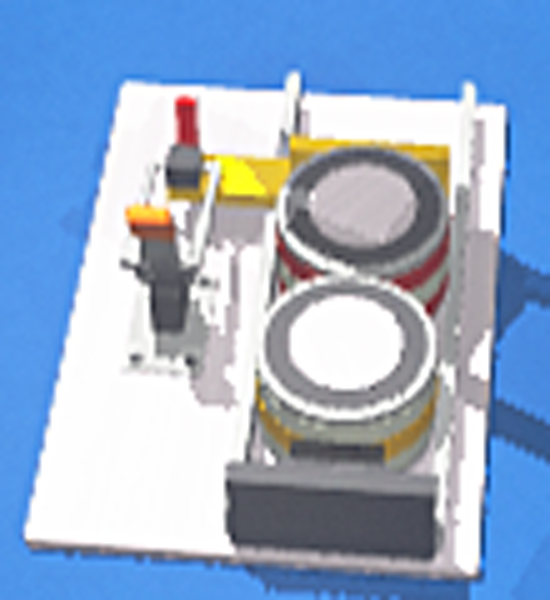

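```bash
cat >> h.py <<'E'
PV=np.array([.010,.057])
def lev(L,over=0):
    t=.6*L;C=PV+.073*np.array([np.cos(L),np.sin(L)])+(.007-over)*np.array([-np.sin(L),np.cos(L)])
    T=C-.011*np.array([np.cos(t),np.sin(t)])-.017*np.array([np.sin(t),-np.cos(t)])
    return [.0605,*T],t
def press(Ls,over=0):
    s=read_state();A=Ro.from_quat(s["tool_rot"])
    for L in Ls:
        p,t=lev(L,over);W=Ro.from_rotvec(R[:,0]*t)*WANT
        print("%.2f"%L,np.round(A.inv().apply(wor(p)-s["position"])*1000,1),np.round((A.inv()*W).as_rotvec(),3))
E
python3 - <<'E'
from h import *
print(lev(1.5),lev(0));press([1.5])
E
```

```text
([0.0605, np.float64(-0.011972916299130595), np.float64(0.13226306788846887)], 0.8999999999999999) ([0.0605, np.float64(0.072), np.float64(0.081)], 0.0)
1.50 [133.5  -0.8  77.9] [-0.001  0.895 -0.   ]
```

send_rows(rows=[[[1, 20, -1, 0, 0, 0.12, 0], [1, 40, -1, 0, 0, 0.24, 0], [1, 50, -1, 10, 0, 0.36, 0], [1, 60, -1, 20, 0, 0.48, 0], [1, 75, -1, 30, 0, 0.6, 0], [1, 90, -1, 40, 0, 0.72, 0], [1, 110, -1, 58, 0, 0.84, 0], [1, 123, -1, 70, 0, 0.89, 0], [1, 133, -1, 78, 0, 0.89, 0], [1, 133, -1, 78, 0, 0.89, 0]]])

```text
clock: 16.1
position: [0.6048, -0.0047, 0.1298]
tool_rot: [0.587, 0.684, 0.28, -0.331]
force: [-0.9, -0.3, 0.3]
finger_gap: 0.003
finger_force: 0.0
```

```bash
python3 - <<'E'
from h import *
st();press([1.4,1.3,1.2,1.1,1.0,.9,.8,.7])
E
```

```text
t 16.1 car [ 0.0592 -0.0114  0.1298] F [-0.9361 -0.1671  0.294 ] gap 0.0029357061581037677 gf 0.0 rot [0.0055 0.8963 0.002 ]
1.40 [7.  1.3 3.2] [-0.004 -0.056 -0.004]
1.30 [11.9  1.3  8.9] [-0.004 -0.116 -0.004]
1.20 [16.2  1.3 15. ] [-0.004 -0.176 -0.004]
1.10 [19.9  1.3 21.4] [-0.004 -0.236 -0.004]
1.00 [22.8  1.3 28.1] [-0.004 -0.296 -0.003]
0.90 [25.1  1.3 35.1] [-0.005 -0.356 -0.003]
0.80 [26.6  1.3 42.2] [-0.005 -0.416 -0.003]
0.70 [27.5  1.4 49.4] [-0.005 -0.476 -0.003]
```

send_rows(rows=[[[1, 7, 1, 3.2, 0, -0.056, 0], [1, 9.5, 1, 6, 0, -0.086, 0], [1, 11.9, 1, 8.9, 0, -0.116, 0], [1, 14, 1, 12, 0, -0.146, 0], [1, 16.2, 1, 15, 0, -0.176, 0], [1, 18, 1, 18.2, 0, -0.206, 0], [1, 19.9, 1, 21.4, 0, -0.236, 0], [1, 21.4, 1, 24.8, 0, -0.266, 0], [1, 22.8, 1, 28.1, 0, -0.296, 0], [1, 22.8, 1, 28.1, 0, -0.296, 0]]])

```text
clock: 16.93
position: [0.6019, 0.031, 0.1334]
tool_rot: [0.621, 0.727, 0.191, -0.222]
force: [0.6, -0.5, 1.4]
finger_gap: -0.002
finger_force: 0.8
```

```bash
python3 - <<'E'
from h import *
st();press([.9,.8,.7,.6,.5,.4,.3,.2])
for n in("side","top"):
    p,d=shot(n);C=car(cloud(n,d));M=masks(p,C);print(n,[(len(C[M[k]]),np.percentile(C[M[k]],[5,50,95],axis=0)[:,1:].round(4).tolist()) for k in("org","red")])
E
```

```text
t 16.9333 car [0.0618 0.0243 0.1334] F [ 0.5098 -0.5729  1.4166] gap -0.0022852015966956744 gf 0.8456946210935712 rot [-0.0009  0.5936 -0.0024]
0.90 [ 2.8 -1.3  9. ] [ 0.    -0.054  0.003]
0.80 [ 6.4 -1.3 15.4] [ 0.    -0.114  0.003]
0.70 [ 9.3 -1.3 21.9] [ 0.    -0.174  0.003]
0.60 [11.6 -1.3 28.8] [ 0.    -0.234  0.003]
0.50 [13.1 -1.3 35.7] [ 0.001 -0.294  0.003]
0.40 [13.9 -1.3 42.7] [ 0.001 -0.354  0.002]
0.30 [14.  -1.3 49.7] [ 0.001 -0.414  0.002]
0.20 [13.4 -1.3 56.7] [ 0.001 -0.474  0.002]
side [(11, [[0.0484, 0.1297], [0.0564, 0.1332], [0.0585, 0.1347]]), (5, [[-0.0797, 0.0817], [-0.0791, 0.0887], [-0.0776, 0.0952]])]Traceback (most recent call last):
  File "<stdin>", line 4, in <module>
    return _quantile_unchecked(
        a, q, axis, out, overwrite_input, method, keepdims, weights)
    return _ureduce(a,
                    func=_quantile_ureduce_func,
    ...<5 lines>...
                    overwrite_input=overwrite_input,
                    method=method)
    r = func(a, **kwargs)
    result = _quantile(arr,
                       quantiles=q,
    ...<2 lines>...
                       out=out,
                       weights=wgt)
    slices_having_nans = np.isnan(arr[-1, ...])
                                  ~~~^^^^^^^^^
IndexError: index -1 is out of bounds for axis 0 with size 0
```

send_rows(rows=[[[1, 1.5, -1, 4.5, 0, -0.027, 0], [1, 2.8, -1, 9, 0, -0.054, 0], [1, 4.6, -1, 12.2, 0, -0.084, 0], [1, 6.4, -1, 15.4, 0, -0.114, 0], [1, 7.9, -1, 18.6, 0, -0.144, 0], [1, 9.3, -1, 21.9, 0, -0.174, 0], [1, 10.5, -1, 25.4, 0, -0.204, 0], [1, 11.6, -1, 28.8, 0, -0.234, 0], [1, 12.4, -1, 32.2, 0, -0.264, 0], [1, 13.1, -1, 35.7, 0, -0.294, 0], [1, 13.1, -1, 35.7, 0, -0.294, 0]]])

```text
clock: 17.95
position: [0.5968, 0.0614, 0.1111]
tool_rot: [0.643, 0.751, 0.099, -0.114]
force: [0.2, -0.5, 4.3]
finger_gap: -0.0
finger_force: 1.9
```

```bash
python3 - <<'E'
from h import *
st();press([.4,.3,.2,.1,0]);press([0],.003)
p,d=shot("side");C=car(cloud("side",d));M=masks(p,C);print([(len(C[M[k]]),np.median(C[M[k]],axis=0)) for k in("org","red","yel")])
E
```

```text
t 17.95 car [0.0615 0.0551 0.1111] F [ 0.1341 -0.4766  4.2887] gap -0.00030369297749145404 gf 1.8587610684335232 rot [-0.0017  0.3023 -0.001 ]
0.40 [ 2.8 -1.   6.5] [ 0.002 -0.062  0.001]
0.30 [ 5.  -1.  13.2] [ 0.002 -0.122  0.001]
0.20 [ 6.4 -1.  20. ] [ 0.002 -0.182  0.001]
0.10 [ 7.1 -1.  26.9] [ 0.002 -0.242  0.001]
0.00 [ 7.1 -1.  33.8] [ 0.002 -0.302  0.001]
0.00 [ 6.2 -1.  36.6] [ 0.002 -0.302  0.001]
[(23, array([0.0604, 0.089 , 0.1032])), (0, array([nan, nan, nan])), (94, array([ 0.0035, -0.0717,  0.0533]))]
  return _methods._mean(a, axis=axis, dtype=dtype,
  ret = um.true_divide(
```

send_rows(rows=[[[1, 1.4, -1, 3.3, 0, -0.031, 0], [1, 2.8, -1, 6.5, 0, -0.062, 0], [1, 3.9, -1, 9.9, 0, -0.092, 0], [1, 5, -1, 13.2, 0, -0.122, 0], [1, 5.7, -1, 16.6, 0, -0.152, 0], [1, 6.4, -1, 20, 0, -0.182, 0], [1, 6.8, -1, 23.5, 0, -0.212, 0], [1, 7.1, -1, 26.9, 0, -0.242, 0], [1, 7.1, -1, 30.3, 0, -0.272, 0], [1, 7.1, -1, 33.8, 0, -0.302, 0], [1, 7.1, -1, 33.8, 0, -0.302, 0]]])

```text
clock: 18.92
position: [0.5919, 0.0763, 0.0808]
tool_rot: [0.65, 0.76, -0.001, -0.0]
force: [-2.1, -3.2, 10.2]
finger_gap: 0.005
finger_force: 4.3
```

```bash
python3 - <<'E'
from h import *
st()
p,d=shot("side");C=car(cloud("side",d));M=masks(p,C);print([(len(C[M[k]]),C[M[k]].mean(0)) for k in("org","yel")])
E
```

```text
t 18.9167 car [0.0589 0.0706 0.0808] F [-2.5939 -2.8524 10.2231] gap 0.004618786047553456 gf 4.306281202007085 rot [ 0.0021 -0.0018 -0.0019]
[(62, array([0.0615, 0.0927, 0.0622])), (139, array([ 0.    , -0.0688,  0.0561]))]
```

send_rows(rows=[[[1, 0, 0, 1, 0, 0, 0], [1, 0, 0, 1.5, 0, 0, 0], [1, 0, 0, 1.5, 0, 0, 0]]])

```text
clock: 19.22
position: [0.592, 0.0762, 0.0805]
tool_rot: [0.651, 0.759, -0.0, -0.001]
force: [-5.0, -1.4, 18.3]
finger_gap: -0.003
finger_force: 8.9
```

send_rows(rows=[[[1, 0, 0, -10, 0, 0, 0], [1, 0, 0, -40, 0, 0, 0], [1, 0, 0, -80, 0, 0, 0], [1, 0, 0, -120, 0, 0, 0], [1, -40, 0, -140, 0, 0, 0], [1, -80, 0, -140, 0, 0, 0], [1, -120, 0, -140, 0, 0, 0], [1, -160, 0, -140, 0, 0, 0], [1, -200, 0, -140, 0, 0, 0], [1, -240, 0, -140, 0, 0, 0], [1, -240, 0, -140, 0, 0, 0]]])

```text
clock: 20.13
position: [0.6301, -0.1687, 0.2175]
tool_rot: [0.653, 0.757, -0.001, 0.001]
force: [1.2, 0.1, 0.5]
finger_gap: 0.002
finger_force: 0.0
```

```bash
python3 look.py f; python3 - <<'E'
import cv2,numpy as np
a=cv2.imread("pics/side_f.png");b=cv2.imread("pics/top_f.png");b=cv2.resize(b,(550,220));a=cv2.resize(a,(340,371));
c=np.zeros((600,550,3),np.uint8);c[:220]=b;c[225:596,:340]=a;cv2.imwrite("pics/both_f.png",c)
E
```

```text
t 20.1333 car [ 0.0591 -0.1773  0.2175] F [ 1.2062 -0.124   0.4753] gap 0.0020523619887599675 gf 0.0 rot [ 0.0008 -0.003   0.0059]
side org 19 uv 275 283 209 217 [[0.050565883120867655, 0.07942942778000002, 0.05710520350023483], [0.05687739582929351, 0.10141286688519287, 0.061932808260301786], [0.07121034463446813, 0.10403432231759734, 0.06470814266749854]]
side red 23 uv 285 288 161 168 [[0.0587628007406447, -0.07460656972451903, 0.0709463464344071], [0.06253431016256175, -0.0698804950373779, 0.08561818633974916], [0.06579669978855823, -0.06808447961622326, 0.09792341770470504]]
panel top y [-0.0793 -0.0765 -0.0705]
-0.085 n1 z [0.046 0.046 0.046 0.046 0.046]
-0.080 n4 z [0.0463 0.0469 0.049  0.051  0.0512]
-0.075 n15 z [0.05   0.0517 0.0634 0.0834 0.095 ]
-0.070 n35 z [0.0455 0.0673 0.079  0.0902 0.0998]
-0.065 n11 z [0.0458 0.0532 0.0662 0.0678 0.0915]
-0.060 n21 z [0.0472 0.0588 0.0596 0.0668 0.0691]
-0.055 n26 z [0.0456 0.0519 0.059  0.0688 0.0723]
-0.050 n52 z [0.0401 0.0462 0.0536 0.0611 0.0684]
-0.045 n8 z [0.0488 0.0563 0.0574 0.0592 0.0706]
-0.040 n3 z [0.0557 0.0567 0.0577
[... 353 characters left out ...]
501825339, 0.09544535050506861], [0.05709093741286044, -0.07217489553688201, 0.09788052188202334], [0.06194962121365599, -0.07160865073646633, 0.09947168469384296]]
panel top y [-0.0807 -0.0762 -0.0716]
-0.080 n15 z [0.0465 0.0494 0.05   0.0514 0.0531]
-0.075 n24 z [0.0472 0.0515 0.058  0.0931 0.0994]
-0.070 n32 z [0.0482 0.0521 0.0648 0.0705 0.0998]
-0.065 n29 z [0.0489 0.0595 0.0658 0.0687 0.0722]
-0.060 n35 z [0.0469 0.0568 0.0607 0.0669 0.0709]
-0.055 n33 z [0.0471 0.0573 0.0635 0.0685 0.0721]
-0.050 n17 z [0.0427 0.0547 0.058  0.0615 0.0693]
-0.045 n11 z [0.0569 0.0581 0.0582 0.0586 0.0604]
-0.040 n8 z [0.0544 0.0558 0.0573 0.058  0.0585]
-0.035 n7 z [0.0557 0.0569 0.0571 0.0589 0.0597]
```

View pics/both_f.png

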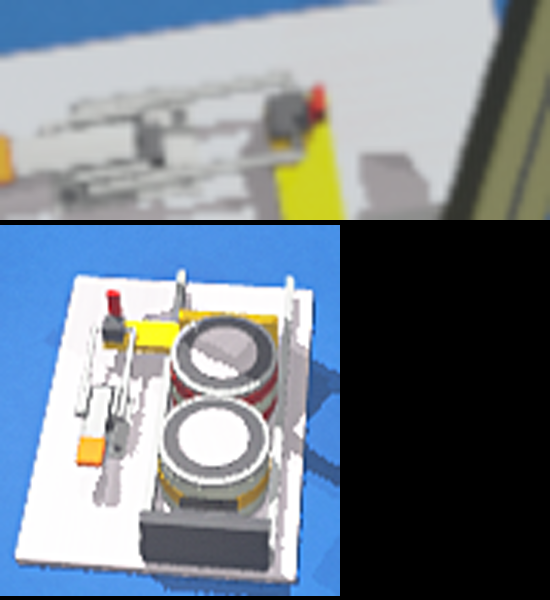

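```bash
python3 -c "
from rig import *
print(close_job())"
```

```text
the job is handed in; nothing more can be done
None
```

The job is handed in, with no verdict shown: the last images show the cans upright and packed tight, the loop under the gate's lip and the lever flat and staying down; the final 20 N clamping and the loose items' places were not measured.

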